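# Try the toolbox lid, free its catch, hold it open

### The arm

A 6-joint arm with a two-finger parallel gripper is mounted at the origin on the work surface. World frame = base frame: x ahead of the robot, y to its left, z up, the work surface at z = 0. Lengths are in m, angles in rad, forces in N, time in s.
With the tool pointing down it reaches from about 0.425 to 0.95 m from the base axis. Payload 3.5 kg.
Tool frame: the origin (TCP) lies midway between the tips of the shut fingers; the grasp point (between the pads) lies behind it (manip.grip_point_offset is the z of the grasp point in the tool frame, in m); z points along the fingers, y is the direction in which the jaws open and shut (so a half turn about z gives the same grasp; the last joint's range is limited). The gripper opens to 85 mm and grips with 20 to 120 N. Pads are 22 mm wide; open, the fingers measure 114 mm over their backs; the gripper's body (76 mm by 85 mm) begins 54 mm behind the grasp point. The pads swing forward as they close: fully open they stand 13 mm farther back than shut.
Start: joints at [1.133, 0.286, 1.577, -0, 1.279, -0.15], TCP at [0.192, 0.647, 0.231] pointing down, gripper open.
Joint ranges: [-2.77, 2.77], [-0.9, 2.22], [0.21, 2.48], [-1.53, 4.67], [0.24, 2.81], [-2.84, 2.84]. Speed limits (rad/s): [2.79, 2.79, 3.14, 3.14, 3.14, 3.14].

### API

Orientations are given as a rotation vector (axis times angle).
In Python, from cell import manip gives the robot as it stands. The module is installed in compiled form; this text tells all that it offers.
- The arm moves only by the tool servo_tool, never from a script. Its argument "moves" is a list of rows, each a list of 7 numbers: the turn, a rotation vector about the tool's x, y, z in units of 8 degrees (1.0 is 8 degrees), then the shift along the tool's x, y, z in units of 40 mm (1.0 is 40 mm), then the opening in per cent of the stroke, from 0 (shut) to 100 (fully open). A call has exactly 5 rows; each row shifts and turns the commanded pose from where the row before left it, along the tool's axes as they then stand; what a row does not reach is not made up. A row lasts 1/8 s, in which the tool goes at most 62.5 mm and 10.7 degrees, less where a joint would pass 70% of its speed; a pose out of reach is approached as far as the arm can. A call is refused whole if a number of a shift passes 1 or a number of a turn 1, either way. A call with a gripper value outside its range is refused whole. The fingers move at their own pace and stop on an object; "squeeze" is the grip in N (left out, the last holds). Time passes only in rows, so rows that do not move let the fingers close, or fill a call up. It gives the time, the measured TCP pose, the force and the opening at its end, in the units of the state.
- manip.get_state(): the state, without advancing time (a new reading comes with each control period).
- manip.snapshot(name): name is "scene" or "top" or "wrist"; returns a dict with "frame" (420x560x3 uint8, red, green, blue), "range_z" (420x560 float32, m along the optical axis (not along the pixel's ray), 0 where there is no reading), "fx", "fy", "cx", "cy" (pixels), "rvec" (rotation vector, rad) and "tvec" (3), from world to camera coordinates, as OpenCV has them; the wrist camera has in their place "tool_from_camera" (4x4, takes a point from camera to tool coordinates, whose origin is the TCP and whose axes are the flange's). Camera axes: x right, y down, z forward; pixel columns grow to the right and rows downward; lengths in m; the calibration is good to about 2 mm. The wrist camera is an equidistant fisheye: a pixel r from the principal point sees the ray r / f radians off the axis. A picture is of the moment at which its call begins: read the wrist's pose just before it.
- manip.finish_job(): hands the job in, once; it reports no verdict.
The state is a dict: "time_s": time; "joint_pos": joint angles; "joint_vel": joint speeds; "joint_efforts": joint torques, N m; "tool_pos": TCP position; "orientation": TCP orientation; "force": force on the tool from outside, world axes, zero at the start; "wrist_torque": the same for the moment, N m; "width": finger opening in m.
Only numpy, scipy, OpenCV 4.12 (cv2) and the standard library are available. Lean on these libraries where they do the work, as an engineer would, in place of code of your own. Each camera call takes 0.05 s, during which the arm holds its last target.

### The job

Take the red toolbox's lid by its front handle and give it a gentle upward tug, before touching the yellow catch, to learn whether the lid is caught. If it is, let the lid down, slide the catch outwards, away from the handle, as far as it goes, and take the handle again. Then raise the lid about half way, some 45 degrees, and finish still holding it there by the handle so that a workmate can reach in; leave the other tools on the bench where they are.

Things in the scene. Friction and masses are not known exactly. Their poses are not given: they have to be found in the camera images.
- toolbox: the red steel toolbox, bolted to the bench: 200 deep (its x) by 380 wide (its y) by 100 high, 118 with the shut lid. Origin: centre of its underside on the bench. Its own -x is the front, facing the robot, with the lid's handle and the catch; its +y is to the left as the robot sees it.
- lid_handle (a point): middle of the lid's handle bar: a round steel bar 10 thick and 110 long, parallel to the toolbox's y, carried on two arms 51 in front of the lid's front edge, 157 in front of the toolbox's origin and 109 above the bench while the lid is shut. Nothing but low tools lies beneath it. The bar may turn between gripping fingers as the lid swings, so the hand need not tilt.
- lid (a joint): lid angle, rad: 0 shut, grows as the front edge rises. The 0.4 to 0.85 kg lid falls shut when let go. Caught, it lifts only 0.04 to 0.055 (10 to 14 mm at the handle) and stops hard; free, it rises on with 2 to 4 N at the handle. Hinge line: along the toolbox's y, 100 behind and 100 above the toolbox's origin; the handle bar swings about it at radius 257, starting 9 above its level.
- catch_grip (a point): the catch's yellow upright grip post outside the toolbox's front, 16 thick; this point lies on its axis, 98 above the bench; the post runs from 26 below the point to 24 above. It stands 45 in front of the front wall, 110 to the right (toolbox -y) of the handle's middle when fully in, and slides along the toolbox's y; about 2 N moves it and it stays where it is left.
- catch (a joint): how far the catch is slid out, m: 0 in, grows along the toolbox's -y (away from the handle), stop at 0.030. Starts at 0.004 to 0.010. The hook it bolts is out of sight in the lid and loosely fitted: at the start neither sight nor this value tells if the lid is caught, only a tug; beyond 0.022 the lid is surely free. Slide it with the lid down.
- screwdriver_mid (a point): bystander, leave where it is: orange-handled screwdriver, 200 long, 26 thick, lying in front of the toolbox; the point is under its middle, on the bench
- tape_mid (a point): bystander, leave where it is: blue tape ring, 90 across, 24 high, flat in front of the toolbox; the point is its middle
- brush_mid (a point): bystander, leave where it is: black-handled brush, 200 long, 42 wide, 20 high, lying in front of the toolbox; the point is under its middle, on the bench
- wrench_mid (a point): bystander, leave where it is: steel wrench, 180 long, lying on the left of the bench; the point is under its middle, on the bench
- mug_mid (a point): bystander, leave where it is: blue mug, 80 across, 95 high, at the left; the point is its middle
- jar_mid (a point): bystander, leave where it is: amber jar, 64 across, 80 high, at the right; the point is its middle
- can_mid (a point): bystander, leave where it is: yellow can, 66 across, 100 high, at the right; the point is its middle

How it is judged:
On the way:
1. the lid is tugged up by the fingers (lid angle above 0.02 rad, fingers on it) with the catch still where it started (within 3 mm) (value of joint lid above 0.02 rad and contact force between lid and the fingers above 1 N and distance of catch_grip from where it was at the start of the episode below 0.003 m), for 0.1 s.
At the end, for the whole second after the job is handed in: the lid stands still, open between 30 and 60 degrees (0.52 to 1.05 rad, slower than 0.05 rad/s), carried by the fingers at the handle (contact above 1 N, grasp point within 60 mm of the middle of the handle bar) (value of joint lid between 0.52 and 1.05 rad and velocity of joint lid between -0.05 and 0.05 rad/s and contact force between lid and the fingers above 1 N and distance between the grasp point and lid_handle below 0.06 m); the arm keeps its last pose, push and grip.
It fails at once if one of the other tools on the bench is shifted by more than 30 mm (distance of any of screwdriver_mid, tape_mid, brush_mid, wrench_mid, mug_mid, jar_mid, can_mid from where it was at the start of the episode above 0.03 m).
It fails at once if the lid is wrenched against the closed catch with over 80 N (contact force between lid and catch above 80 N).
It also fails if it takes over 58 s, if anything falls off the work surface, if the arm or the gripper's body presses on something with over 40 N, if the wrist force passes 120 N, or if a joint passes its speed limit or range.

## Working session

There is one attempt and no reset: what is moved stays moved. The work goes in short steps, Python scripts to look and compute and a tool call to move; the robot and the scene stay as the last step left them, time stands still between calls to the robot, and variables do not carry over. Pictures are saved under pics/ and viewed, and the job is handed in when it is done.

Besides the shell and the picture viewer there is one more tool, called after "Request:" by a JSON object that holds its "name" and its "arguments", one argument or row to a line. servo_tool: Moves the arm, as the interface text tells. Its arguments: {"type":"object","properties":{"moves":{"type":"array"},"squeeze":{"type":"number"}},"required":["moves"]}

```bash
mkdir -p pics; python3 - <<'E'
from cell import manip
import cv2,numpy as np
s=manip.get_state()
for k,v in s.items(): print(k,np.round(v,4))
print(manip.grip_point_offset)
for n in ["scene","top"]:
    d=manip.snapshot(n); cv2.imwrite(f"pics/{n}0.png",d["frame"][:,:,::-1])
    np.savez(f"{n}0.npz",**d); print(n,d["fx"],d["cx"],d["cy"],d["rvec"],d["tvec"])
E
```

```text
time_s 0.0
joint_pos [ 1.133   0.2872  1.5782  0.      1.2786 -0.15  ]
joint_vel [ 0.0009 -0.0005  0.0001 -0.0009  0.0008 -0.0006]
joint_efforts [-1.70000e-03 -4.05988e+01 -2.92623e+01 -3.00000e-04  5.90000e-03
 -0.00000e+00]
tool_pos [0.1913 0.6466 0.2299]
orientation [-0.4504 -3.1084  0.0036]
force [ 0.5237 -0.0807  1.1302]
wrist_torque [-0.0308  0.0198  0.0061]
width 0.0853
-0.0187
scene 508.1542600446546 271.9698072930546 205.0543510271086 [ 1.48134789  2.21311239 -0.78869927] [ 0.22795474 -0.35733123  1.97234362]
top 408.1222218779626 277.3152440723766 209.98068240523773 [ 2.09521525 -2.1438159   0.21787193] [0.00223231 0.58756421 1.36912826]
```

View pics/scene0.png

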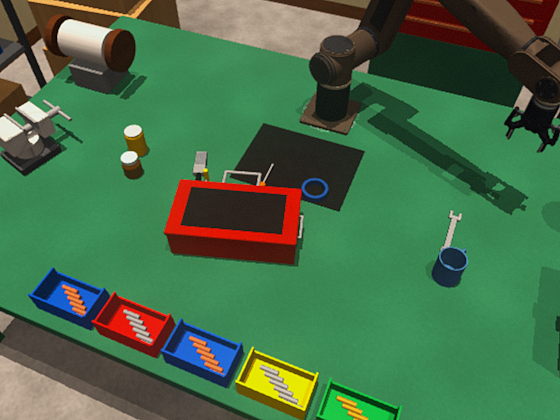

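View pics/top0.png

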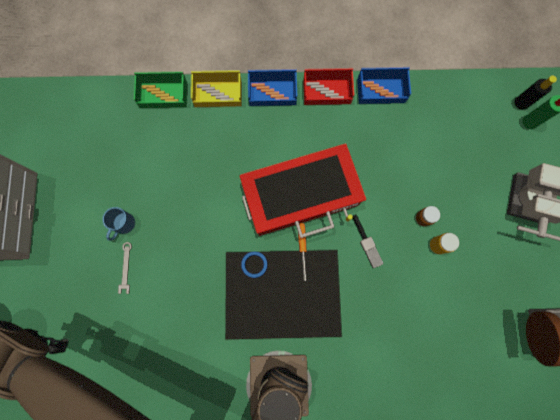

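The top view shows the box at about (303,190), turned, with the handle bar at (315,233), the yellow catch at (349,217), and the screwdriver at (303,250) under the handle. The brush is at (368,240). Next I'll measure these.

```bash
cat > h.py <<'E'
import numpy as np,cv2
def load(n): return dict(np.load(n))
def rays(d,uv):
    uv=np.atleast_2d(uv).astype(float); R=cv2.Rodrigues(d["rvec"])[0]; t=d["tvec"]
    c=-R.T@t
    r=np.c_[(uv[:,0]-d["cx"])/d["fx"],(uv[:,1]-d["cy"])/d["fy"],np.ones(len(uv))]@R
    return c,r
def onz(d,uv,z):
    c,r=rays(d,uv); return c+r*((z-c[2])/r[:,2])[:,None]
def pts(d):
    h,w=d["range_z"].shape; v,u=np.mgrid[:h,:w]
    c,r=rays(d,np.c_[u.ravel(),v.ravel()]); return (c+r*d["range_z"].reshape(-1,1)).reshape(h,w,3)
E
python3 - <<'E'
from h import *
d=load("top0.npz"); P=pts(d)
hsv=cv2.cvtColor(d["frame"],cv2.COLOR_RGB2HSV); H,S,V=cv2.split(hsv)
win=np.zeros(H.shape,bool); win[130:280,220:400]=1
red=win&((H<6)|(H>174))&(S>150)&(V>80)&(P[...,2]>.105)&(P[...,2]<.13)
m=cv2.morphologyEx(red.astype(np.uint8),cv2.MORPH_CLOSE,np.ones((3,3)))
c=max(cv2.findContours(m,0,2)[0],key=cv2.contourArea)
print("lid z",np.median(P[red][:,2]))
W=onz(d,c[:,0,:],.118)[:,:2].astype(np.float32)
r=cv2.minAreaRect(W); print("lid rect",r, cv2.boxPoints(r))
yel=win&(H>20)&(H<35)&(S>130)&(V>80)
v,u=np.nonzero(yel); print("yel",len(u),u.mean(),v.mean(),P[yel].round(3))
# handle: height points in front
hz=win&(P[...,2]>.085)&(P[...,2]<.125)&(S<90)
v,u=np.nonzero(hz&(np.arange(420)[:,None]>215))
for a,b in list(zip(u,v))[:80]: print(a,b,P[b,a].round(3),end=';')
crop=d["frame"][140:290,230:400,::-1]; cv2.imwrite("pics/crop0.png",cv2.resize(crop,None,fx=4.5,fy=4,interpolation=cv2.INTER_CUBIC))
E
```

```text
lid z 0.11735995636670826
lid rect ((0.652850329875946, -0.09643751382827759), (0.20954099297523499, 0.38438746333122253), 15.91130256652832) [[ 0.49940413  0.05967003]
 [ 0.6047836  -0.3099905 ]
 [ 0.8062965  -0.25254506]
 [ 0.70091707  0.11711547]]
yel 29 348.86206896551727 217.41379310344828 [[ 0.55  -0.244  0.133]
 [ 0.552 -0.249  0.122]
 [ 0.553 -0.253  0.119]
 [ 0.553 -0.257  0.117]
 [ 0.549 -0.245  0.124]
 [ 0.549 -0.249  0.12 ]
 [ 0.549 -0.252  0.123]
 [ 0.549 -0.256  0.121]
 [ 0.548 -0.258  0.125]
 [ 0.547 -0.243  0.116]
 [ 0.546 -0.246  0.12 ]
 [ 0.545 -0.248  0.125]
 [ 0.545 -0.251  0.126]
 [ 0.545 -0.255  0.126]
 [ 0.567 -0.282  0.003]
 [ 0.548 -0.245  0.088]
 [ 0.545 -0.245  0.106]
 [ 0.544 -0.247  0.114]
 [ 0.542 -0.249  0.122]
 [ 0.541 -0.251  0.126]
 [ 0.543 -0.256  0.118]
 [ 0.546 -0.246  0.082]
 [ 0.543 -0.246  0.096]
 [ 0.542 -0.248  0.106]
 [ 0.541 -0.251  0.111]
 [ 0.543 -0.256  0.098]
 [ 0.542 -0.245  0.082]
 [ 0.542 -0.248  0.085]
 [ 0.542 -0.252  0.086]]
266 216 [0.555 0.027 0.12 ];267 216 [0.556 0.024 0.118];268 216 [0.557 0.021 0.113];269 216 [0.555 0.017 0.
[... 1613 characters left out ...]
26 -0.075  0.118];298 224 [ 0.527 -0.078  0.117];331 224 [ 0.525 -0.189  0.114];332 224 [ 0.524 -0.192  0.115];333 224 [ 0.524 -0.195  0.116];297 225 [ 0.523 -0.075  0.116];298 225 [ 0.524 -0.079  0.115];329 225 [ 0.522 -0.182  0.11 ];330 225 [ 0.522 -0.186  0.112];331 225 [ 0.521 -0.189  0.112];332 225 [ 0.521 -0.192  0.114];333 225 [ 0.521 -0.196  0.113];297 226 [ 0.52  -0.075  0.119];298 226 [ 0.521 -0.079  0.112];299 226 [ 0.52  -0.082  0.113];326 226 [ 0.518 -0.172  0.115];327 226 [ 0.518 -0.175  0.117];328 226 [ 0.518 -0.178  0.115];329 226 [ 0.518 -0.182  0.114];330 226 [ 0.517 -0.185  0.116];331 226 [ 0.517 -0.187  0.122];332 226 [ 0.518 -0.192  0.115];333 226 [ 0.517 -0.194  0.121];
```

```bash
python3 - <<'E'
import cv2
a=cv2.imread("pics/scene0.png")[130:280,140:340]; cv2.imwrite("pics/crops0.png",cv2.resize(a,None,fx=4,fy=4,interpolation=cv2.INTER_CUBIC))
E
```

```text
(no output)
```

View pics/crop0.png

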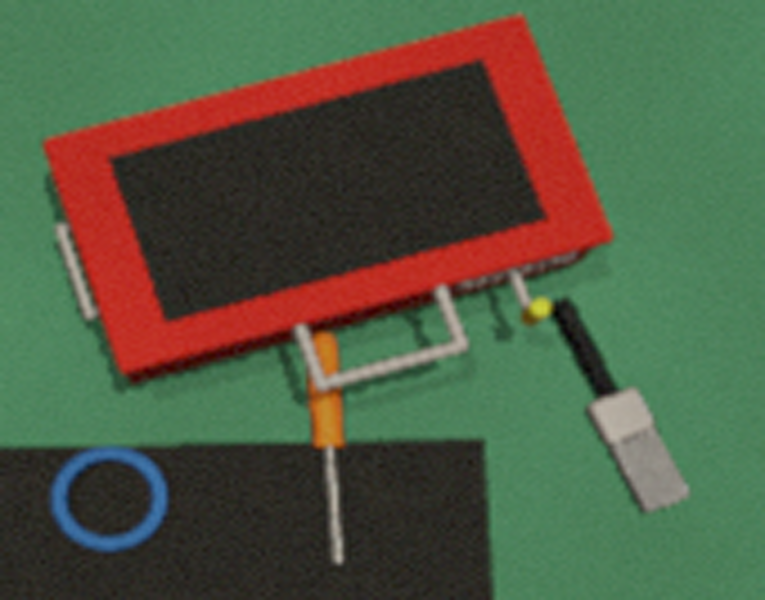

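View pics/crops0.png

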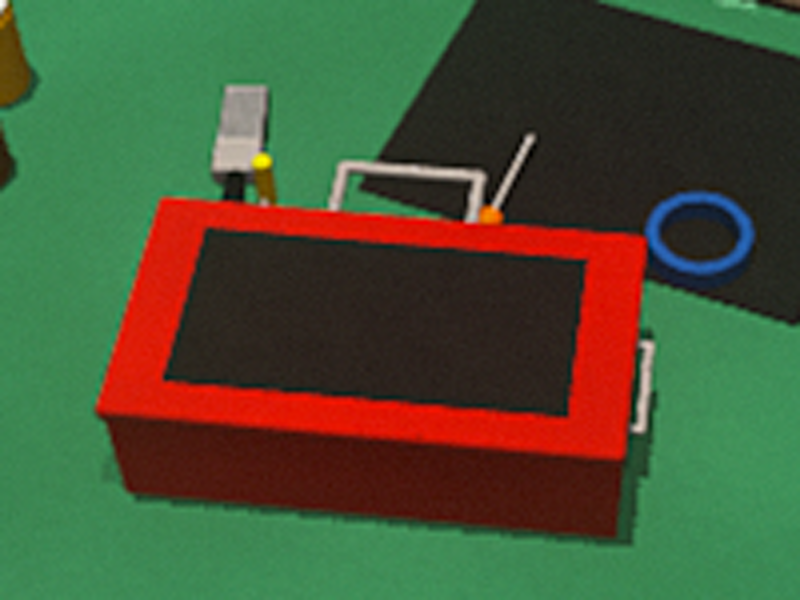

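```bash
cat >> h.py <<'E'
from scipy.spatial.transform import Rotation as Ro
def rel(s,p,yaw=None):
    R=Ro.from_rotvec(s["orientation"]).as_matrix()
    print("t",s["time_s"],"tcp",np.round(s["tool_pos"],4),"w",round(float(s["width"]),4),"F",np.round(s["force"],1),"ydir deg",np.degrees(np.arctan2(R[1,1],R[0,1])).round(2),"zdir",R[:,2].round(4))
    print("shift units",(R.T@(np.array(p)-s["tool_pos"])/.04).round(3))
E
python3 - <<'E'
from h import *
from cell import manip
O=None
ps=[]
for n,box in [("top0.npz",(210,245,290,345)),("scene0.npz",(165,188,220,265))]:
    d=load(n); P=pts(d)
    H,S,V=cv2.split(cv2.cvtColor(d["frame"],cv2.COLOR_RGB2HSV))
    a,b,c,e=box; w=np.zeros(H.shape,bool); w[a:b,c:e]=1
    m=w&(S<70)&(V>90)
    v,u=np.nonzero(m); Q=onz(d,np.c_[u,v],.111)
    th=np.radians(15.9); ex=np.array([np.cos(th),np.sin(th)]); ey=np.array([-ex[1],ex[0]])
    o=np.array([.6528,-.0964]); bx=(Q[:,:2]-o)@ex; by=(Q[:,:2]-o)@ey
    k=(abs(bx+.157)<.012)
    print(n,k.sum(),"bar bx",bx[k].mean(),"by range",np.percentile(by[k],[1,99]))
    f=np.polyfit(by[k],bx[k],1); print("slope",f)
rel(manip.get_state(),[.502,-.14,.2])
E
```

```text
top0.npz 145 bar bx -0.1550727213660688 by range [-0.06021043  0.05676044]
slope [-0.00619274 -0.15509789]
scene0.npz 120 bar bx -0.15554805040588746 by range [-0.05898314  0.0579978 ]
slope [ 0.00036059 -0.15554811]
t 0.1 tcp [0.1913 0.6467 0.2301] w 0.0855 F [-0.6  0.3 -0.3] ydir deg 73.51 zdir [-9.e-04 -2.e-03 -1.e+00]
shift units [-13.03  -16.652   0.783]
```

Request:
{"name": "servo_tool", "arguments": {
  "moves": [
    [0,0,1,0,0,0,50],
    [0,0,1,0,0,0,50],
    [0,0,1,0,0,0,50],
    [0,0,1,0,0,0,50],
    [0,0,1,0,0,0,50]
  ]
}}

```text
time_s: 0.72
tool_pos: [0.1914, 0.6469, 0.2305]
orientation: [1.493, 2.764, -0.002]
force: [-0.4, 0.6, 0.0]
width: 0.0429
```

Request:
{"name": "servo_tool", "arguments": {
  "moves": [
    [0,0,1,0,0,0,50],
    [0,0,1,0,0,0,50],
    [0,0,0.2,0,0.5,0,50],
    [0,0,0,0,0.9,0,50],
    [0,0,0,0,0.9,0,50]
  ]
}}

```text
time_s: 1.35
tool_pos: [0.2819, 0.6733, 0.231]
orientation: [1.89, 2.509, 0.0]
force: [-0.8, 0.3, 0.7]
width: 0.0427
```

```bash
python3 - <<'E'
from h import *
from cell import manip
rel(manip.get_state(),[.502,-.14,.2])
E
```

```text
t 1.35 tcp [0.2819 0.6733 0.231 ] w 0.0427 F [-0.8  0.3  0.7] ydir deg 16.01 zdir [ 4.e-04 -2.e-04 -1.e+00]
shift units [-21.062  -0.32    0.78 ]
```

Request:
{"name": "servo_tool", "arguments": {
  "moves": [
    [0,0,0,-1,0,0,50],
    [0,0,0,-1,0,0,50],
    [0,0,0,-1,0,0,50],
    [0,0,0,-1,0,0,50],
    [0,0,0,-1,0,0,50]
  ]
}}

```text
time_s: 1.98
tool_pos: [0.3362, 0.4792, 0.2311]
orientation: [1.891, 2.508, 0.0]
force: [0.0, -0.3, 0.6]
width: 0.0428
```

Request:
{"name": "servo_tool", "arguments": {
  "moves": [
    [0,0,0,-1,0,0,50],
    [0,0,0,-1,0,0,50],
    [0,0,0,-1,0,0,50],
    [0,0,0,-1,0,0,50],
    [0,0,0,-1,0,0,50]
  ]
}}

```text
time_s: 2.6
tool_pos: [0.3908, 0.2866, 0.2315]
orientation: [1.891, 2.508, 0.0]
force: [0.2, -0.8, 0.1]
width: 0.0431
```

Request:
{"name": "servo_tool", "arguments": {
  "moves": [
    [0,0,0,-1,0,0,50],
    [0,0,0,-1,0,0,50],
    [0,0,0,-1,0,0,50],
    [0,0,0,-1,0,0,50],
    [0,0,0,-1,0,0,50]
  ]
}}

```text
time_s: 3.22
tool_pos: [0.4453, 0.0939, 0.2316]
orientation: [1.891, 2.508, 0.0]
force: [0.4, -0.3, -0.7]
width: 0.0427
```

Request:
{"name": "servo_tool", "arguments": {
  "moves": [
    [0,0,0,-1,0,0,50],
    [0,0,0,-1,0,0,50],
    [0,0,0,-1,0,0,50],
    [0,0,0,-1,0,0,50],
    [0,0,0,-0.9,0,0,50]
  ]
}}

```text
time_s: 3.85
tool_pos: [0.4987, -0.0951, 0.2314]
orientation: [1.892, 2.508, -0.0]
force: [0.5, 0.7, -0.4]
width: 0.043
```

```bash
python3 - <<'E'
from h import *
from cell import manip
s=manip.get_state()
rel(s,[.5035,-.14,.090])
d=manip.snapshot("wrist"); np.savez("w1.npz",**d,tp=s["tool_pos"],ori=s["orientation"]); cv2.imwrite("pics/w1.png",d["frame"][:,:,::-1])
print(d["fx"],d["cx"],d["cy"],d["tool_from_camera"].round(3))
E
```

```text
t 3.85 tcp [ 0.4987 -0.0951  0.2314] w 0.043 F [ 0.5  0.7 -0.4] ydir deg 15.94 zdir [ 2.e-04 -5.e-04 -1.e+00]
shift units [-1.111 -0.193  3.536]
325.19226210127806 279.6521321195777 206.4485551666036 [[ 0.    -0.958 -0.288  0.073]
 [ 1.     0.     0.    -0.001]
 [-0.    -0.288  0.958 -0.143]
 [ 0.     0.     0.     1.   ]]
```

View pics/w1.png

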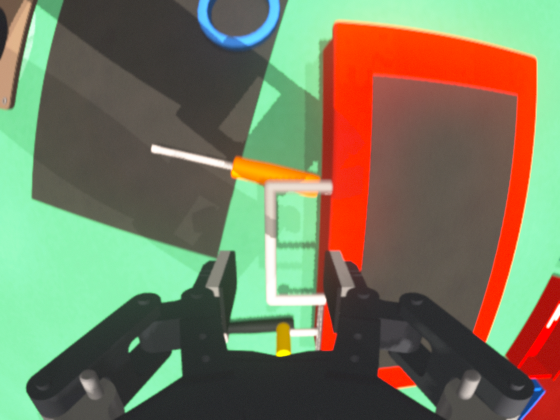

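The wrist view shows the bar as a vertical strip at column ~270, rows 188–298, a little left of centre between the fingers. I'll cross-check it by casting rays.

```bash
cat >> h.py <<'E'
def wonz(d,uv,z,s):
    K=np.array([[d["fx"],0,d["cx"]],[0,d["fy"],d["cy"]],[0,0,1]],float)
    q=cv2.fisheye.undistortPoints(np.array(uv,float).reshape(-1,1,2),K,np.zeros(4))[:,0]
    T=d["tool_from_camera"]; R=Ro.from_rotvec(s["orientation"]).as_matrix()@T[:3,:3]
    c=s["tool_pos"]+Ro.from_rotvec(s["orientation"]).apply(T[:3,3])
    r=np.c_[q,np.ones(len(q))]@R.T
    return c+r*((z-c[2])/r[:,2])[:,None]
E
python3 - <<'E'
from h import *
d=load("w1.npz"); s=dict(tool_pos=d["tp"],orientation=d["ori"])
f=d["frame"]; H,S,V=cv2.split(cv2.cvtColor(f,cv2.COLOR_RGB2HSV))
w=np.zeros(H.shape,bool); w[205:285,255:290]=1
m=w&(S<50)&(V>110); v,u=np.nonzero(m); print(len(u),u.mean(),u.min(),u.max())
c=[np.polyval(np.polyfit(v,u,1),r) for r in(186,300)]
Q=wonz(d,[[c[0],186],[c[1],300]],.109,s); print(Q,Q.mean(0))
Q=wonz(d,[[284,330],[283,355]],.122,s); print(Q)
from cell import manip
print(wonz(d,[[270,243]],.109,s))
E
```

```text
887 270.15896279594136 265 276
[[ 0.48679711 -0.08651701  0.109     ]
 [ 0.51712725 -0.19408242  0.109     ]] [ 0.50196218 -0.14029971  0.109     ]
[[ 0.53694273 -0.21643337  0.122     ]
 [ 0.54547461 -0.24913823  0.122     ]]
[[ 0.50077149 -0.13622545  0.109     ]]
```

Request:
{"name": "servo_tool", "arguments": {
  "moves": [
    [0,0,0,-0.55,-0.1,0,50],
    [0,0,0,-0.55,-0.12,0,50],
    [0,0,0,0,0,0.9,50],
    [0,0,0,0,0,0.9,50],
    [0,0,0,0,0,0.7,50]
  ]
}}

```text
time_s: 4.53
tool_pos: [0.5014, -0.138, 0.1297]
orientation: [-1.891, -2.507, 0.001]
force: [0.9, 0.2, 0.5]
width: 0.0426
```

Request:
{"name": "servo_tool", "arguments": {
  "moves": [
    [0,0,0,0,0,0.5,50],
    [0,0,0,0,0,0.5,50],
    [0,0,0,0,0,0,50],
    [0,0,0,0,0,0,50],
    [0,0,0,0,0,0,50]
  ]
}}

```text
time_s: 5.15
tool_pos: [0.5025, -0.1378, 0.0926]
orientation: [1.891, 2.506, 0.001]
force: [0.6, -0.1, -0.1]
width: 0.0427
```

```bash
python3 - <<'E'
from h import *
from cell import manip
s=manip.get_state()
rel(s,[.5025,-.14,.090])
d=manip.snapshot("wrist"); cv2.imwrite("pics/w2.png",d["frame"][:,:,::-1])
E
```

```text
t 5.15 tcp [ 0.5025 -0.1378  0.0926] w 0.0427 F [ 0.6 -0.1 -0.1] ydir deg 15.92 zdir [ 0.002  -0.0011 -1.    ]
shift units [-0.053 -0.016  0.064]
```

View pics/w2.png

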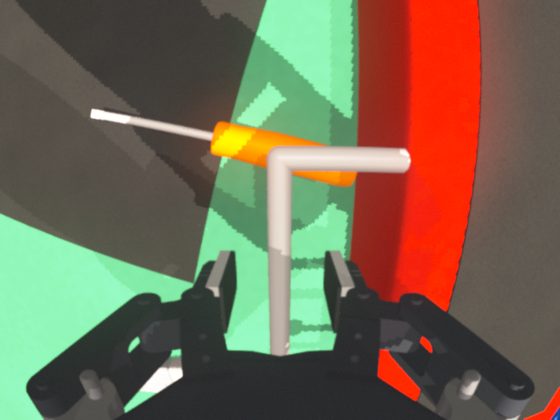

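The bar (column ~280) sits midway between the pads (230 and 332). I'll close on it.

Request:
{"name": "servo_tool", "arguments": {
  "moves": [
    [0,0,0,0,0,0,0],
    [0,0,0,0,0,0,0],
    [0,0,0,0,0,0,0],
    [0,0,0,0,0,0,0],
    [0,0,0,0,0,0,0]
  ],
  "squeeze": 30
}}

```text
time_s: 5.82
tool_pos: [0.5021, -0.1373, 0.0918]
orientation: [1.892, 2.507, 0.001]
force: [1.4, 0.9, 2.6]
width: 0.0089
```

```bash
python3 - <<'E'
from h import *
from cell import manip
rel(manip.get_state(),[.5025,-.14,.1])
E
```

```text
t 5.825 tcp [ 0.5021 -0.1373  0.0918] w 0.0089 F [1.4 0.9 2.6] ydir deg 15.91 zdir [ 1.e-03 -1.e-04 -1.e+00]
shift units [-0.068 -0.009 -0.205]
```

Request:
{"name": "servo_tool", "arguments": {
  "moves": [
    [0,0,0,0,0,-0.05,0],
    [0,0,0,0,0,-0.05,0],
    [0,0,0,0,0,-0.05,0],
    [0,0,0,0,0,-0.05,0],
    [0,0,0,0,0,0,0]
  ]
}}

```text
time_s: 6.45
tool_pos: [0.5024, -0.1371, 0.0994]
orientation: [1.892, 2.506, 0.002]
force: [5.8, 0.0, -2.0]
width: 0.0088
```

Request:
{"name": "servo_tool", "arguments": {
  "moves": [
    [0,0,0,0,0,-0.05,0],
    [0,0,0,0,0,0,0],
    [0,0,0,0,0,-0.05,0],
    [0,0,0,0,0,0,0],
    [0,0,0,0,0,0,0]
  ]
}}

```text
time_s: 7.08
tool_pos: [0.5026, -0.1371, 0.1034]
orientation: [1.892, 2.505, 0.003]
force: [6.0, 1.5, -2.6]
width: 0.0084
```

Request:
{"name": "servo_tool", "arguments": {
  "moves": [
    [0,0,0,0,0,-0.04,0],
    [0,0,0,0,0,0,0],
    [0,0,0,0,0,-0.03,0],
    [0,0,0,0,0,0,0],
    [0,0,0,0,0,0,0]
  ]
}}

```text
time_s: 7.7
tool_pos: [0.5029, -0.137, 0.1062]
orientation: [1.892, 2.505, 0.003]
force: [6.6, 1.9, -3.1]
width: 0.0085
```

Request:
{"name": "servo_tool", "arguments": {
  "moves": [
    [0,0,0,0,0,-0.03,0],
    [0,0,0,0,0,0,0],
    [0,0,0,0,0,-0.03,0],
    [0,0,0,0,0,0,0],
    [0,0,0,0,0,0,0]
  ]
}}

```text
time_s: 8.32
tool_pos: [0.5031, -0.137, 0.1087]
orientation: [1.891, 2.504, 0.004]
force: [7.8, 1.2, -4.2]
width: 0.0088
```

Request:
{"name": "servo_tool", "arguments": {
  "moves": [
    [0,0,0,0,0,-0.04,0],
    [0,0,0,0,0,-0.04,0],
    [0,0,0,0,0,-0.04,0],
    [0,0,0,0,0,0,0],
    [0,0,0,0,0,0,0]
  ]
}}

```text
time_s: 8.95
tool_pos: [0.5037, -0.1368, 0.1136]
orientation: [1.891, 2.503, 0.006]
force: [9.8, 2.6, -2.6]
width: 0.009
```

```bash
python3 - <<'E'
from h import *
from cell import manip
s=manip.get_state(); rel(s,[.5025,-.14,.1]); print(s["wrist_torque"])
d=manip.snapshot("top"); np.savez("top1.npz",**d); P=pts(d); P0=pts(load("top0.npz"))
o=np.array([.6528,-.0964]); th=np.radians(15.9); ex=np.array([np.cos(th),np.sin(th)]); ey=np.array([-ex[1],ex[0]])
for name,Q in(("before",P0),("now",P)):
    bx=(Q[...,:2]-o)@ex; by=(Q[...,:2]-o)@ey
    k=(abs(by+.12)<.05)&(abs(bx)<.095)&(Q[...,2]>.09)&(Q[...,2]<.17)
    k2=(abs(by-.14)<.03)&(abs(bx)<.095)&(Q[...,2]>.09)&(Q[...,2]<.17)
    for kk in(k,k2): print(name,kk.sum(),np.polyfit(bx[kk],Q[...,2][kk],1))
w=manip.snapshot("wrist"); cv2.imwrite("pics/w3.png",w["frame"][:,:,::-1])
E
```

```text
t 8.95 tcp [ 0.5037 -0.1368  0.1136] w 0.009 F [ 9.8  2.6 -2.6] ydir deg 15.86 zdir [ 5.8e-03  5.0e-04 -1.0e+00]
shift units [-0.068 -0.052  0.34 ]
[ 0.36049979 -1.30545355  0.00612855]
before 1568 [0.00247622 0.11854142]
before 976 [-4.02406163e-05  1.18241158e-01]
now 1558 [-0.0828792   0.12744572]
now 970 [-0.08499148  0.1269727 ]
```

View pics/w3.png

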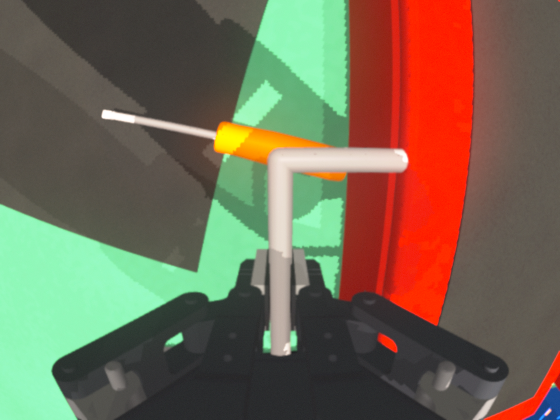

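The lid slope is 0.085 rad, and it was flat before. That is well past the 0.055 rad a caught lid allows, and only about 3 N is needed, so the lid is not caught. The catch needs no slide. I'll raise along the arc.

Request:
{"name": "servo_tool", "arguments": {
  "moves": [
    [0,0,0,0,0.07,-0.22,0],
    [0,0,0,0,0.06,-0.22,0],
    [0,0,0,0,0.05,-0.22,0],
    [0,0,0,0,0.05,-0.22,0],
    [0,0,0,0,0.06,-0.22,0]
  ]
}}

```text
time_s: 9.68
tool_pos: [0.5123, -0.1342, 0.1577]
orientation: [-1.892, -2.507, 0.002]
force: [1.1, -1.7, -4.0]
width: 0.0087
```

```bash
cat >> h.py <<'E'
def arc(s):
    g=s["tool_pos"]+Ro.from_rotvec(s["orientation"]).apply([0,0,-.0187])
    o=np.array([.6528,-.0964]); th=np.radians(15.9); ex=np.array([np.cos(th),np.sin(th)])
    r=.1-(g[:2]-o)@ex; z=g[2]-.1; print("radius",np.hypot(r,z),"angle",np.arctan2(z,r)-.035)
E
python3 - <<'E'
from h import *
from cell import manip
s=manip.get_state(); rel(s,[.5025,-.14,.1]); arc(s)
E
```

```text
t 9.675 tcp [ 0.5123 -0.1342  0.1577] w 0.0087 F [ 1.1 -1.7 -4. ] ydir deg 15.91 zdir [-1.6e-03 -3.0e-04 -1.0e+00]
shift units [-0.072 -0.274  1.442]
radius 0.25702217590127246 angle 0.26661330983264275
```

Radius 257 mm, force small. I'll continue.

Request:
{"name": "servo_tool", "arguments": {
  "moves": [
    [0,0,0,0,0.07,-0.21,0],
    [0,0,0,0,0.08,-0.21,0],
    [0,0,0,0,0.08,-0.21,0],
    [0,0,0,0,0.09,-0.21,0],
    [0,0,0,0,0.1,-0.2,0]
  ]
}}

```text
time_s: 10.3
tool_pos: [0.528, -0.1297, 0.1994]
orientation: [-1.891, -2.506, 0.004]
force: [-4.3, -3.9, -1.3]
width: 0.0089
```

Request:
{"name": "servo_tool", "arguments": {
  "moves": [
    [0,0,0,0,0.1,-0.2,0],
    [0,0,0,0,0.11,-0.2,0],
    [0,0,0,0,0.12,-0.19,0],
    [0,0,0,0,0.13,-0.19,0],
    [0,0,0,0,0.13,-0.18,0]
  ]
}}

```text
time_s: 10.92
tool_pos: [0.5506, -0.1233, 0.2384]
orientation: [-1.891, -2.505, 0.005]
force: [-5.4, -2.9, 0.7]
width: 0.009
```

```bash
python3 - <<'E'
from h import *
from cell import manip
s=manip.get_state(); rel(s,[.5025,-.14,.1]); arc(s)
E
```

```text
t 10.925 tcp [ 0.5506 -0.1233  0.2384] w 0.009 F [-5.4 -2.9  0.7] ydir deg 15.92 zdir [-4.2e-03 -8.0e-04 -1.0e+00]
shift units [-0.074 -1.256  3.465]
radius 0.2587379474893876 angle 0.6173612558283295
```

Request:
{"name": "servo_tool", "arguments": {
  "moves": [
    [0,0,0,0,0.12,-0.18,0],
    [0,0,0,0,0.12,-0.17,0],
    [0,0,0,0,0.13,-0.17,0],
    [0,0,0,0,0.14,-0.16,0],
    [0,0,0,0,0,0,0]
  ]
}}

```text
time_s: 11.55
tool_pos: [0.5721, -0.1172, 0.2654]
orientation: [1.891, 2.507, 0.002]
force: [-2.5, -1.8, 0.5]
width: 0.0084
```

Request:
{"name": "servo_tool", "arguments": {
  "moves": [
    [0,0,0,0,0,0,0],
    [0,0,0,0,0,0,0],
    [0,0,0,0,0,0,0],
    [0,0,0,0,0,0,0],
    [0,0,0,0,0,0,0]
  ]
}}

```text
time_s: 12.18
tool_pos: [0.5712, -0.1174, 0.2645]
orientation: [-1.893, -2.507, 0.0]
force: [-2.7, -1.4, 0.0]
width: 0.0089
```

```bash
python3 - <<'E'
from h import *
from cell import manip
s=manip.get_state(); rel(s,[.5025,-.14,.1]); arc(s); print(np.round(s["joint_vel"],4))
w=manip.snapshot("wrist"); cv2.imwrite("pics/w4.png",w["frame"][:,:,::-1])
d=manip.snapshot("scene"); cv2.imwrite("pics/scene4.png",cv2.resize(d["frame"][100:280,120:360,::-1],None,fx=3.3,fy=3.3))
P=pts(manip.snapshot("top")); o=np.array([.6528,-.0964]); th=np.radians(15.9); ex=np.array([np.cos(th),np.sin(th)]); ey=np.array([-ex[1],ex[0]])
bx=(P[...,:2]-o)@ex; by=(P[...,:2]-o)@ey
for c in(.15,-.15):
    k=(abs(by-c)<.03)&(abs(bx-.03)<.06)&(P[...,2]>.1)&(P[...,2]<.3); f=np.polyfit(bx[k],P[...,2][k],1); print("lid angle",k.sum(),-np.arctan(f[0]))
E
```

```text
t 12.175 tcp [ 0.5712 -0.1174  0.2645] w 0.0089 F [-2.7 -1.4  0. ] ydir deg 15.91 zdir [-3.e-04  0.e+00 -1.e+00]
shift units [-0.073 -1.806  4.112]
radius 0.2597754365068715 angle 0.7474818370028846
[ 0.0002  0.0005 -0.0005 -0.0007  0.0008  0.0012]
lid angle 519 0.7282777883129471
lid angle 434 0.726511833499888
```

View pics/scene4.png

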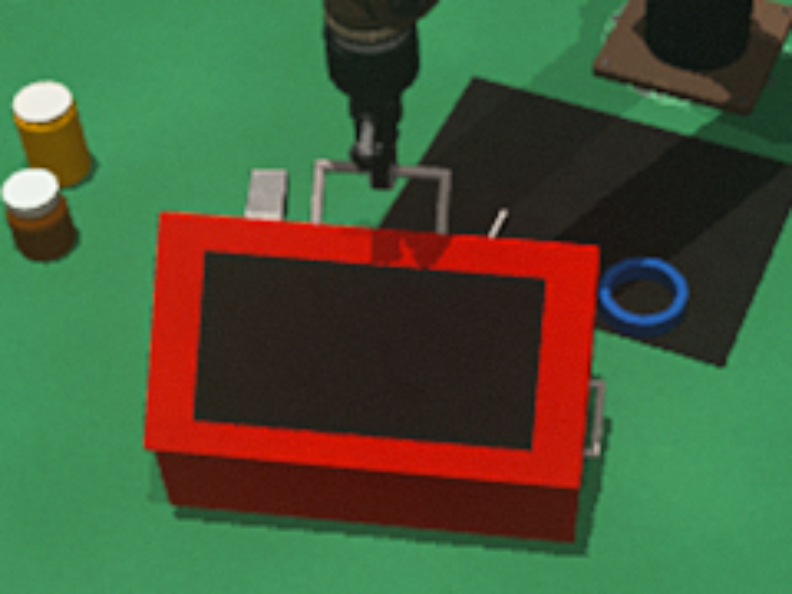

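View pics/w4.png

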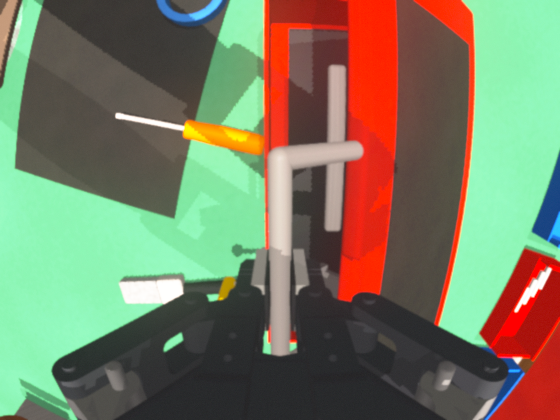

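The lid stands at 0.727 rad (41.7°), with the bar between the pads (column ~280) and the other tools in place. A small trim will bring it closer to 45°.

Request:
{"name": "servo_tool", "arguments": {
  "moves": [
    [0,0,0,0,0.06,-0.08,0],
    [0,0,0,0,0.06,-0.08,0],
    [0,0,0,0,0.06,-0.08,0],
    [0,0,0,0,0,0,0],
    [0,0,0,0,0,0,0]
  ]
}}

```text
time_s: 12.95
tool_pos: [0.5794, -0.115, 0.2732]
orientation: [1.892, 2.506, 0.004]
force: [6.0, -2.0, -8.5]
width: 0.0081
```

Request:
{"name": "servo_tool", "arguments": {
  "moves": [
    [0,0,0,0,0,0,0],
    [0,0,0,0,0,0,0],
    [0,0,0,0,0,0,0],
    [0,0,0,0,0,0,0],
    [0,0,0,0,0,0,0]
  ]
}}

```text
time_s: 13.58
tool_pos: [0.5794, -0.115, 0.2732]
orientation: [1.892, 2.506, 0.004]
force: [4.9, -1.9, -6.0]
width: 0.0084
```

```bash
python3 - <<'E'
from h import *
from cell import manip
s=manip.get_state(); rel(s,[.5025,-.14,.1]); arc(s); print(np.abs(s["joint_vel"]).max())
d=manip.snapshot("top"); cv2.imwrite("pics/top5.png",d["frame"][:,:,::-1]); P=pts(d); o=np.array([.6528,-.0964]); th=np.radians(15.9); ex=np.array([np.cos(th),np.sin(th)]); ey=np.array([-ex[1],ex[0]])
bx=(P[...,:2]-o)@ex; by=(P[...,:2]-o)@ey
for c in(.15,-.15):
    k=(abs(by-c)<.03)&(abs(bx-.03)<.06)&(P[...,2]>.1)&(P[...,2]<.3); f=np.polyfit(bx[k],P[...,2][k],1); print("lid angle",-np.arctan(f[0]))
E
```

```text
t 13.575 tcp [ 0.5794 -0.115   0.2732] w 0.0084 F [ 4.9 -1.9 -6. ] ydir deg 15.91 zdir [ 2.7e-03  9.0e-04 -1.0e+00]
shift units [-0.074 -2.032  4.325]
radius 0.26024213633551285 angle 0.7943441087072621
0.0015385001937237184
lid angle 0.771844437097504
lid angle 0.7719660037774543
```

View pics/top5.png

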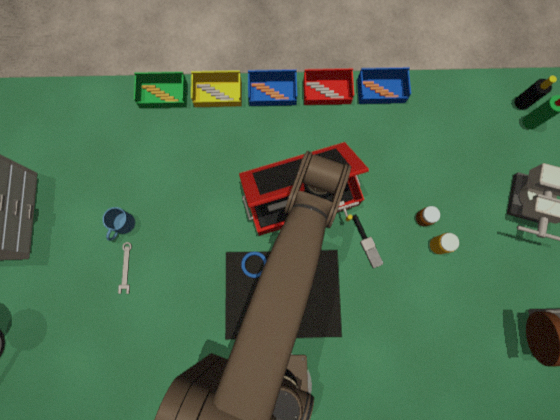

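The lid is steady at 0.772 rad (44°), and the tools are where they were: tape (254,265), brush (368,240), mug (118,222), cans (430,216) and (447,243). I'm handing in.

```bash
python3 -c "
from cell import manip
print(manip.finish_job())"
```

```text
the job is handed in; nothing more can be done
None
```

I gripped the lid's handle and tugged gently. The lid rose past 0.085 rad with only about 3–4 N and no hard stop, so it was not caught. I never touched the yellow catch. I then raised the lid along its arc and handed the job in at about 13.6 s, still holding the handle.

**Last checks:**
- **Lid angle:** 0.772 rad (44°) from the top camera's depth. The arm's pose gives 0.794 rad. The two differ by about 0.02 rad, along with a grip radius of 260 mm against the stated 257 mm, which I put down to grip offset and calibration.
- **Stillness and grip:** the fingers are at 8.4 mm on the 10 mm bar, with a wrist force of about 8 N and joint speeds of about 0.0015 rad/s or less.
- **Other tools:** the tape, brush, mug, wrench, jar and can look unmoved in the last top view. The arm hides the screwdriver there. In the wrist picture taken just before the final 10 mm trim, it lay where it started.

No check failed.

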